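Find the heavy side of a grinder wheel on balancing rollers

ROBOT

A 6-joint arm with a two-finger parallel gripper is mounted at the origin on the work surface. World frame = base frame: x ahead of the robot, y to its left, z up, the work surface at z = 0. Lengths are in mm, angles in degrees, forces in N, time in s.
With the tool pointing down it reaches from about 350 to 850 mm from the base axis. Payload 8.1 kg.
Tool frame: the origin (TCP) lies midway between the tips of the shut fingers; the grasp point (between the pads) lies 19 mm behind it; x points along the fingers, y is the direction in which the jaws open and shut, and the axes are right-handed (so a half turn about x gives the same grasp; the last joint's range is limited). The gripper opens to 85 mm and grips with 20 to 120 N. Pads are 22 mm wide; open, the fingers measure 114 mm over their backs; the gripper's body (76 mm by 85 mm) begins 54 mm behind the grasp point. The pads swing forward as they close: fully open they stand 13 mm farther back than shut.
Start: joints at [58.934, 7.471, 85.268, -0, 87.261, -4.893], TCP at [264.627, 538.496, 231.292] pointing down, gripper open.
Joint ranges: [-169.43, 169.43], [-51.17, 129.36], [1.28, 143.12], [-76.62, 256.62], [0, 156.53], [-152.29, 152.29]. Speed limits (degrees/s): [136.94, 136.94, 159.86, 180, 180, 180].

INTERFACE

Orientations are given as [roll, pitch, yaw] about the fixed x, y, z axes, in that order (R = Rz(yaw) Ry(pitch) Rx(roll)).
In Python, from bench import r, snapshot, workorder gives the robot as it stands.
- The arm moves only by the tool send_rows, never from a script. Its arguments are lists of equal length, an entry for each row: "offset": the shift along the tool's x, y, z in cm, a list of three; "dr": the turn, a rotation vector about the tool's x, y, z in degrees, a list of three; "grip": the opening in per cent of the stroke, from 0 (shut) to 100 (fully open). In form: {"offset": [[dx, dy, dz], ...], "dr": [[rx, ry, rz], ...], "grip": [grip, ...]}. A call has 1 to 5 rows; each row shifts and turns the commanded pose from where the row before left it, along the tool's axes as they then stand; what a row does not reach is not made up. A row lasts 1/8 s, in which the tool goes at most 62.5 mm and 10.7 degrees, less where a joint would pass 70% of its speed; a pose out of reach is approached as far as the arm can. A call with a gripper value outside its range is refused whole. The fingers move at their own pace and stop on an object; "force" is the grip in N (left out, the last holds). Time passes only in rows, so rows that do not move let the fingers close. It gives the time, the measured TCP pose, the force and the opening at its end, in the units of the state.
- r.sense(): the state, without advancing time (a new reading comes with each control period).
- snapshot(name): name is "side" or "top" or "wrist"; returns a dict with "pixels" (480x640x3 uint8, red, green, blue), "fx", "fy", "cx", "cy" (pixels), "world_to_cam" (4x4, takes a point from world to camera coordinates). Camera axes: x right, y up, looking along -z (the intrinsics and any distortion apply to the point x, -y, -z); pixel columns grow to the right and rows downward; lengths in mm; the calibration is good to about 2 mm. A picture is of the moment at which its call begins. There is no depth.
- workorder.hand_in(): hands the job in, once; it reports no verdict.
The state is a dict: "time": time; "joint_pos": joint angles; "qd": joint speeds; "joint_efforts": joint torques, N m; "tool_pos": TCP position; "tcp_rot": TCP orientation; "ft_force": force on the tool from outside, world axes, zero at the start; "wrist_torque": the same for the moment, N m; "finger_gap": finger opening in mm.
Only numpy, scipy, OpenCV 4.12 (cv2) and the standard library are available. Lean on these libraries where they do the work, as an engineer would, in place of code of your own. Each camera call takes 0.05 s, during which the arm holds its last target.

TASK

Lift the black-tyred grinder wheel with the brass slug out of its cradle and lower it between the two pairs of rollers of the grey balancing stand, mandrel lying on all four rollers. Let go with the slug still out to the side: the wheel must turn on the rollers by itself, not by hand, and come to rest with the brass slug at the bottom. Leave the blue wheel in its cradle.

Things in the scene. Friction and masses are not known exactly. Their poses are not given: they have to be found in the camera images.
- wheel: Wheel, 104 mm dia., 30 mm wide, 0.4-0.6 kg, black tyre, flat aluminium faces. Origin: its centre; y: along its steel mandrel (12 mm dia., 174 mm long, 72 mm out each side). Heavy side on +x: brass slug, 22 mm dia., 30 mm off centre, 6 mm proud of both faces; yellow stripe on the tyre there. Hub 32 mm dia., 3 mm proud. At start x and y are level. Grip from above across the faces above the hub.
- wheel_b: Bystander: same wheel and mandrel, but with a blue tyre and no brass slug; same axes. Each wheel stands upright in its own fixed wooden V cradle (130 mm along x, 50 mm along y, 67 mm high), held by its tyre, its centre 88 mm above the table and up to 6 mm off the cradle's middle along y.
- stand: Fixed grey stand, base 150 x 190 mm (x, y), an end plate 72 mm high at y = +-79 mm. Four free steel barrel rollers, 36 mm dia., axles along y, at x = +-19, y = +-55 mm, centres 70 mm above the table. The wheel goes between the pairs (70 mm gap along y, open above), mandrel along y, either way round. Origin: centre of the underside, on the table.
- seat (a point): Point on the stand, 85 mm above its origin: the wheel's centre when it sits centrally on the rollers. A mandrel let go up to 10 mm to either side (stand's x) still rolls into the valley between the rollers. Once let go, the wheel needs 2 to 3 s to turn its heavy side down and stop.

How it is judged (in metres and radians):
On the way:
1. the gripper lowers the wheel onto the stand: wheel centre within 20 mm of the seat while still gripped, brass slug not yet within 55 degrees of straight down (distance between wheel and seat below 0.02 m and contact force between the fingers and wheel above 0.5 N and angle between wheel's own x axis and vertical below 2.18 rad).
At the end, for the whole second after the job is handed in: The black-tyred wheel rests on the stand's rollers, its centre within 20 mm of the seat and its mandrel along the stand's y axis within 7 degrees, at rest, with the brass slug straight below the mandrel within 15 degrees (distance between wheel and seat below 0.02 m and angle between the y axis of wheel and the y axis of stand, either way round below 0.12 rad and angle between wheel's own x axis and vertical above 2.88 rad and contact force between wheel and stand above 1 N and angular speed of wheel below 0.2 rad/s and linear speed of wheel below 0.02 m/s); the robot touches nothing.
It fails at once if the gripper pushes the wheel (over 2 N) once its brass slug is within 30 degrees of straight down (contact force between the fingers and wheel above 2 N and angle between wheel's own x axis and vertical above 2.62 rad).
It fails at once if the blue wheel is moved by more than 20 mm (distance of wheel_b from where it was at the start of the episode above 0.02 m).
It also fails if it takes over 45 s, if anything falls off the work surface, if the arm or the gripper's body presses on something with over 40 N, if the wrist force passes 120 N, or if a joint passes its speed limit or range.

## Working session

There is one attempt and no reset: what is moved stays moved. The work goes in short steps, Python scripts to look and compute and a tool call to move; the robot and the scene stay as the last step left them, time stands still between calls to the robot, and variables do not carry over. Pictures are saved under pics/ and viewed, and the job is handed in when it is done.

Besides the shell and the picture viewer there is one more tool, called after "Call:" as name(argument=value, ...) on one line, values as JSON. send_rows: Moves the arm, as the interface text tells. Its arguments: {"type":"object","properties":{"offset":{"type":"array","items":{"type":"array","items":{"type":"number"}}},"dr":{"type":"array","items":{"type":"array","items":{"type":"number"}}},"grip":{"type":"array","items":{"type":"number"}},"force":{"type":"number"}},"required":["offset","dr","grip"]}

```bash
mkdir -p pics; ls; python3 - <<'E'
from bench import r, snapshot, workorder
import cv2,numpy as np,pickle
s=r.sense();print(s)
for n in["side","top","wrist"]:
    d=snapshot(n);cv2.imwrite(f"pics/{n}0.png",d["pixels"][:,:,::-1]);pickle.dump(d,open(f"pics/{n}0.pkl","wb"))
    print(n,{k:(v if k!="pixels" else 0) for k,v in d.items()})
E
```

```text
pics
{'time': 0.0, 'joint_pos': array([ 5.89348182e+01,  7.51633904e+00,  8.53294503e+01,  1.94945128e-05,
        8.72583027e+01, -4.89361195e+00]), 'qd': array([ 0.00985229, -0.01413576, -0.00649899, -0.01567505, -0.04667263,
        0.04580191]), 'joint_efforts': array([-2.52841583e-04, -5.69410586e+01, -5.00544333e+01, -4.31786812e-04,
        1.51517481e-02, -2.81658413e-05]), 'tool_pos': array([264.34612273, 538.03683845, 230.22992419]), 'tcp_rot': array([ -94.90432916,   89.89590796, -121.0759    ]), 'ft_force': array([ 0.14627117, -0.86874451,  0.92029472]), 'wrist_torque': array([ 0.00409481, -0.05180463, -0.01986492]), 'finger_gap': 85.4268799740464}
side {'pixels': 0, 'fx': 517.2703998038429, 'fy': 517.2703998038429, 'cx': 325.60161370346873, 'cy': 235.01773274284835, 'world_to_cam': array([[ 9.19221834e-01, -3.93433727e-01,  1.55280879e-02,
        -4.71227357e+02],
       [ 2.69239833e-01,  6.56852051e-01,  7.04311930e-01,
        -1.96113462e+02],
       [-2.87299724e-01, -6.43238125e-01,  7.09720778e-01,
        -8.19551819e+02],
       [ 0.00000000e+00,  0.00000000e+0
[... 304 characters left out ...]
-02,  1.46006438e-01,
        -5.19590620e+02],
       [-1.46523337e-01, -2.34373402e-02,  9.88929524e-01,
        -8.55805976e+02],
       [ 0.00000000e+00,  0.00000000e+00,  0.00000000e+00,
         1.00000000e+00]])}
wrist {'pixels': 0, 'fx': 378.85566826901794, 'fy': 378.85566826901794, 'cx': 314.7697163546575, 'cy': 240.49517594003126, 'world_to_cam': array([[ 4.40811382e-01,  8.97593989e-01, -3.21807452e-03,
        -5.97124230e+02],
       [-8.53134437e-01,  4.17857337e-01, -3.12340966e-01,
         4.09715293e+01],
       [-2.79010678e-01,  1.40428903e-01,  9.49964612e-01,
        -3.82131724e+02],
       [ 0.00000000e+00,  0.00000000e+00,  0.00000000e+00,
         1.00000000e+00]])}
```

View pics/side0.png

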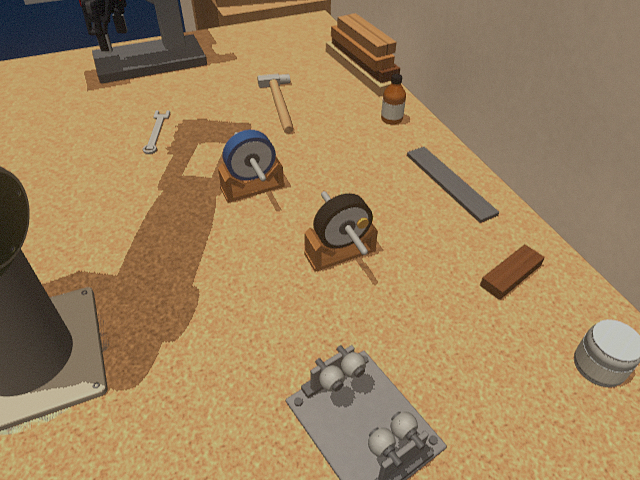

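View pics/top0.png

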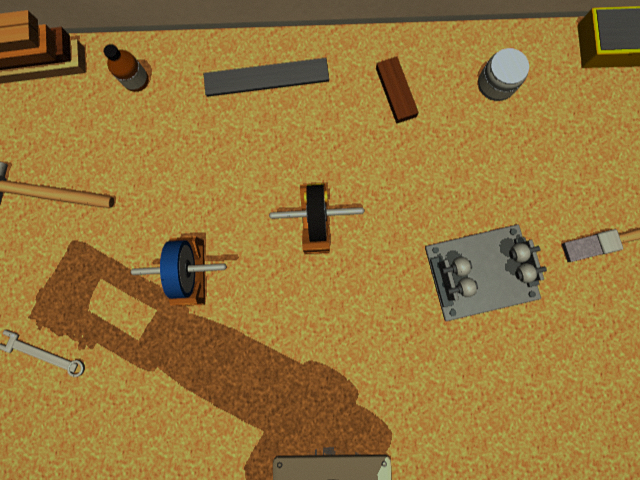

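View pics/wrist0.png

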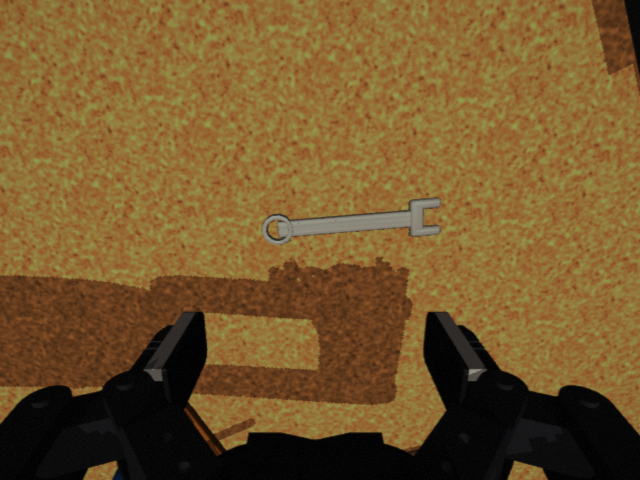

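```bash
cat > h.py <<'E'
import numpy as np,cv2,pickle
def ray(d,u,v):
    W=d["world_to_cam"];R=W[:3,:3];t=W[:3,3]
    c=np.array([(u-d["cx"])/d["fx"],-(v-d["cy"])/d["fy"],-1.0])
    return -R.T@t,R.T@c
def onz(d,u,v,z):
    o,k=ray(d,u,v);return o+k*(z-o[2])/k[2]
def proj(d,p):
    c=d["world_to_cam"][:3,:3]@np.array(p,float)+d["world_to_cam"][:3,3]
    return np.array([d["cx"]+d["fx"]*c[0]/-c[2],d["cy"]-d["fy"]*c[1]/-c[2]])
def tri(obs):
    A=np.zeros((3,3));b=np.zeros(3)
    for d,u,v in obs:
        o,k=ray(d,u,v);k=k/np.linalg.norm(k);P=np.eye(3)-np.outer(k,k);A+=P;b+=P@o
    p=np.linalg.solve(A,b)
    return p,[np.linalg.norm((np.eye(3)-np.outer(k/np.linalg.norm(k),k/np.linalg.norm(k)))@(p-o)) for o,k in[ray(*x) for x in obs]]
def crop(d,name,x0,y0,x1,y1,f):
    im=d["pixels"][y0:y1,x0:x1,::-1];cv2.imwrite(name,cv2.resize(im,None,fx=f,fy=f,interpolation=cv2.INTER_NEAREST))
E
python3 - <<'E'
from h import *
t=pickle.load(open("pics/top0.pkl","rb"));s=pickle.load(open("pics/side0.pkl","rb"))
crop(t,"pics/tc1.png",260,170,380,260,6)
crop(t,"pics/tc2.png",415,215,555,325,5)
crop(s,"pics/sc1.png",290,180,390,280,6)
crop(s,"pics/sc2.png",280,340,450,480,4)
E
```

```text
(no output)
```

View pics/tc1.png

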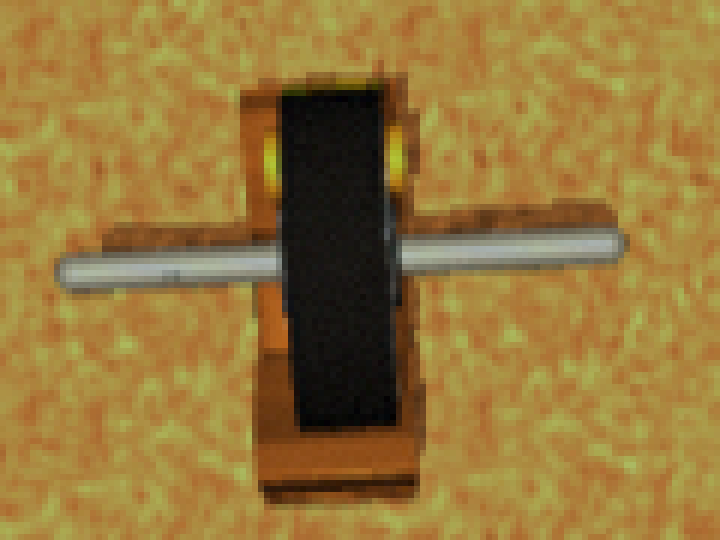

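View pics/tc2.png

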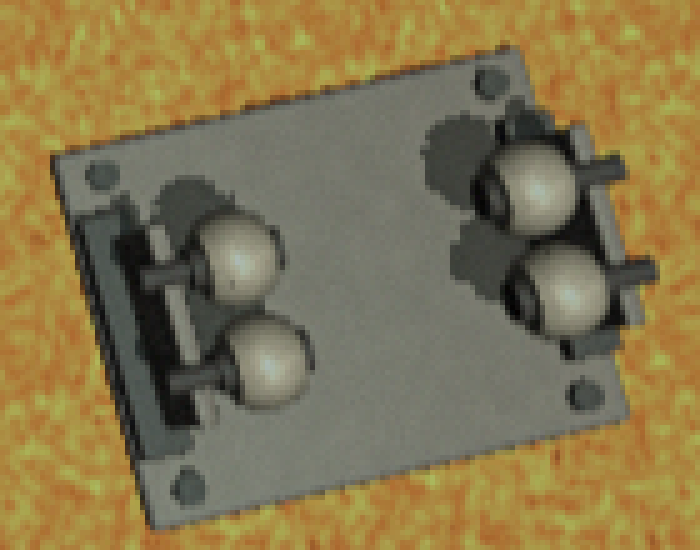

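View pics/sc1.png

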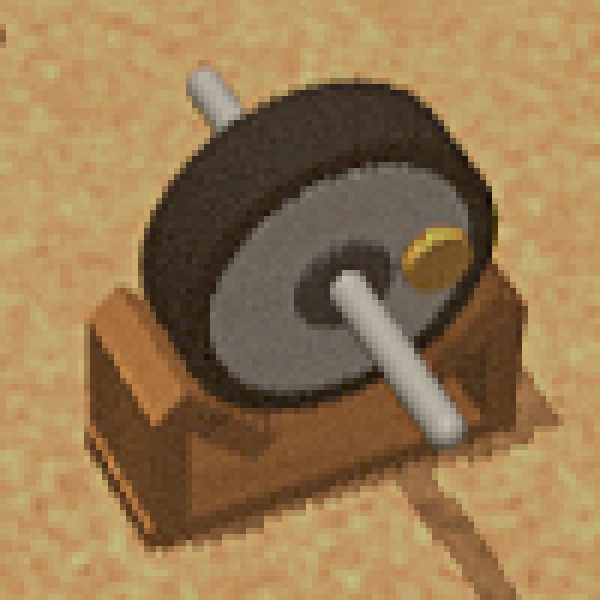

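View pics/sc2.png

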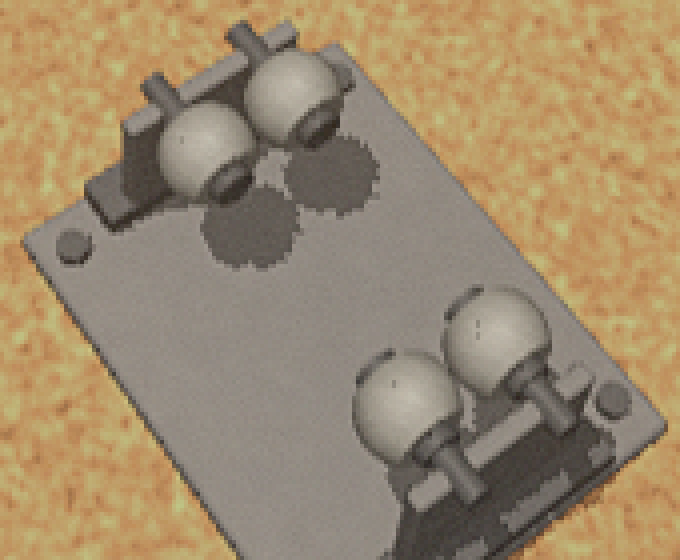

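```bash
python3 - <<'E'
from h import *
np.set_printoptions(precision=1,suppress=True)
t=pickle.load(open("pics/top0.pkl","rb"));s=pickle.load(open("pics/side0.pkl","rb"))
E=[((269.2,214.9),(323.2,192.5)),((363.9,210.2),(364.7,252.5))]
P=[]
for a,b in E:
    p,e=tri([(t,*a),(s,*b)]);P.append(onz(t,*a,88));print("mand",p,e,onz(t,*a,88),onz(s,*b,88))
P=np.array(P);print("c",P.mean(0),"len",np.linalg.norm(P[0]-P[1]),"yaw of +y",np.degrees(np.arctan2(*(P[0]-P[1])[1::-1])))
# tyre check: top view
R=[((462.1,266.1),(331.5,378.3)),((468.1,286.7),(381.5,440.8)),((520.5,252.1),(352.8,364.3)),((527.3,272.5),(403.5,424.8))]
import itertools
Pt=np.array([onz(t,*a,70) for a,b in R]);print(Pt)
Ps=np.array([onz(s,*b,70) for a,b in R]);print(Ps)
for i in itertools.permutations(range(4)):
    q=[np.linalg.norm(Pt[k]-Ps[i[k]]) for k in range(4)]
    if max(q)<15:print(i,q);best=i
for k in range(4):print(tri([(t,*R[k][0]),(s,*R[best[k]][1])]))
c=Pt.mean(0);y=(Pt[0]+Pt[1]-Pt[2]-Pt[3])/2;x=(Pt[0]+Pt[2]-Pt[1]-Pt[3])/2
print("top c",c,np.linalg.norm(y),np.linalg.norm(x),np.degrees(np.arctan2(y[1],y[0])),np.degrees(np.arctan2(x[1],x[0])))
print("side c",Ps.mean(0))
# cradle / wheel middle and slug: top view pixel positions
f=lambda X,Y:(260+(X+.5)/6-.5,170+(Y+.5)/6-.5)
print("slug",onz(t,*f(272,160),88),onz(t,*f(398,158),88))
# blue
print("blue ends",onz(t,132,271.5,88),onz(t,227,267,88))
E
```

```text
mand [550.3 103.3  86.4] [np.float64(0.17020283561133331), np.float64(0.17020283561121374)] [549.8 103.2  88. ] [549.7 101.6  88. ]
mand [553.5 -69.3  89.9] [np.float64(0.4783470588654816), np.float64(0.4783470588656192)] [554.4 -69.6  88. ] [553.9 -67.7  88. ]
c [552.1  16.8  88. ] len 172.8002180610707 yaw of +y 91.52017198870371
[[ 450.4 -245.3   70. ]
 [ 413.  -253.7   70. ]
 [ 473.6 -352.2   70. ]
 [ 436.4 -361.4   70. ]]
[[ 412.6 -251.9   70. ]
 [ 436.4 -358.1   70. ]
 [ 449.8 -243.4   70. ]
 [ 473.  -350.4   70. ]]
(2, 0, 3, 1) [np.float64(2.051314419176773), np.float64(1.8194672429468064), np.float64(1.9514926092137046), np.float64(3.2850060825563676)]
(array([ 449.7, -244.6,   72.1]), [np.float64(0.5563164617370832), np.float64(0.5563164617372072)])
(array([ 412.6, -253. ,   72. ]), [np.float64(0.4177294885391522), np.float64(0.41772948853907077)])
(array([ 472.9, -351.2,   72. ]), [np.float64(0.5699411848512704), np.float64(0.5699411848512581)])
(array([ 435.7, -359.5,   74. ]), [np.float64(0.471624863210108), np.float64(0.47162486321004804)])
top c [ 443.3 -303.2   70. ] 109.76000102148265 38.292730418278765 102.25671917917636 13.211037092598259
side c [ 442.9 -300.9   70. ]
slug [583.   37.4  88. ] [582.7  -1.1  88. ]
blue ends [451.6 352.2  88. ] [456.2 179.7  88. ]
```

```bash
cat >> h.py <<'E'
from scipy.spatial.transform import Rotation as Ro
def plan(target,yawy):
    "yawy: desired direction (deg) of tool y in world; tool x down"
    from bench import r
    s=r.sense();R=Ro.from_euler("xyz",s["tcp_rot"],degrees=True).as_matrix()
    p=np.array(s["tool_pos"]);np.set_printoptions(precision=2,suppress=True)
    print("t",s["time"],"pos",p,"R\n",R,"F",s["ft_force"],"gap",s["finger_gap"],"j",s["joint_pos"])
    print("offset cm (cur tool axes):",R.T@(np.array(target)-p)/10)
    a=np.radians(yawy);x=np.array([0,0,-1.]);y=np.array([np.cos(a),np.sin(a),0])
    for sg in(1,-1):
        Rd=np.c_[x,sg*y,np.cross(x,sg*y)];print("turn",Ro.from_matrix(R.T@Rd).as_rotvec(degrees=True))
E
python3 -c "
from h import *
plan([552,17,230],91.5)"
```

```text
t 0.15 pos [264.39 538.14 230.47] R
 [[-0.    0.44  0.9 ]
 [-0.    0.9  -0.44]
 [-1.   -0.   -0.  ]] F [ 0.35  0.4  -0.42] gap 84.95701279885158 j [58.94  7.51 85.31  0.   87.26 -4.89]
offset cm (cur tool axes): [  0.09 -34.08  48.8 ]
turn [-27.67  -0.03   0.08]
turn [152.33   0.11   0.04]
```

Call:
send_rows(offset=[[0, -2.84, 4.07], [0, -2.84, 4.07], [0, -2.84, 4.07], [0, -2.84, 4.07], [0, -2.84, 4.07]], dr=[[0, 0, 0], [0, 0, 0], [0, 0, 0], [0, 0, 0], [0, 0, 0]], grip=[100, 100, 100, 100, 100], force=80)

```text
time: 0.78
tool_pos: [385.1, 319.8, 231.1]
tcp_rot: [-92.4, 90.0, -118.6]
ft_force: [1.2, -0.4, 0.4]
finger_gap: 85.2
```

Call:
send_rows(offset=[[0, -2.84, 4.07], [0, -2.84, 4.07], [0, -2.84, 4.07], [0, -2.84, 4.07], [0, -2.84, 4.07]], dr=[[0, 0, 0], [0, 0, 0], [0, 0, 0], [0, 0, 0], [0, 0, 0]], grip=[100, 100, 100, 100, 100])

```text
time: 1.4
tool_pos: [505.1, 102.6, 231.2]
tcp_rot: [157.6, 90.0, 131.5]
ft_force: [0.7, 0.4, 0.1]
finger_gap: 85.5
```

Call:
send_rows(offset=[[0, -2.84, 4.07], [0, -2.84, 4.07], [0, 0, 0], [0, 0, 0], [0, 0, 0]], dr=[[0, 0, 0], [0, 0, 0], [-9.2, 0, 0], [-9.2, 0, 0], [-9.3, 0, 0]], grip=[100, 100, 100, 100, 100])

```text
time: 2.02
tool_pos: [552.4, 16.9, 230.8]
tcp_rot: [171.8, 89.9, 173.6]
ft_force: [0.6, 0.4, -0.7]
finger_gap: 85.5
```

Call:
send_rows(offset=[[0, 0, 0], [0, 0, 0]], dr=[[0, 0, 0], [0, 0, 0]], grip=[100, 100])

```text
time: 2.28
tool_pos: [552.5, 17.3, 231.1]
tcp_rot: [178.2, 90.0, 179.6]
ft_force: [1.4, 0.8, 0.4]
finger_gap: 85.4
```

```bash
python3 - <<'E'
from h import *
from bench import snapshot
plan([552,17,104],91.5)
for n in["wrist","top"]:
    d=snapshot(n);cv2.imwrite(f"pics/{n}1.png",d["pixels"][:,:,::-1]);pickle.dump(d,open(f"pics/{n}1.pkl","wb"))
E
```

```text
t 2.275 pos [552.52  17.27 231.12] R
 [[-0.   -0.02  1.  ]
 [ 0.    1.    0.02]
 [-1.    0.   -0.  ]] F [1.39 0.84 0.35] gap 85.37439631528282 j [ -3.52   0.19  92.89  -0.    86.93 -94.85]
offset cm (cur tool axes): [12.71 -0.03 -0.05]
turn [-0.17 -0.02 -0.  ]
turn [179.83  -0.     0.03]
```

View pics/wrist1.png

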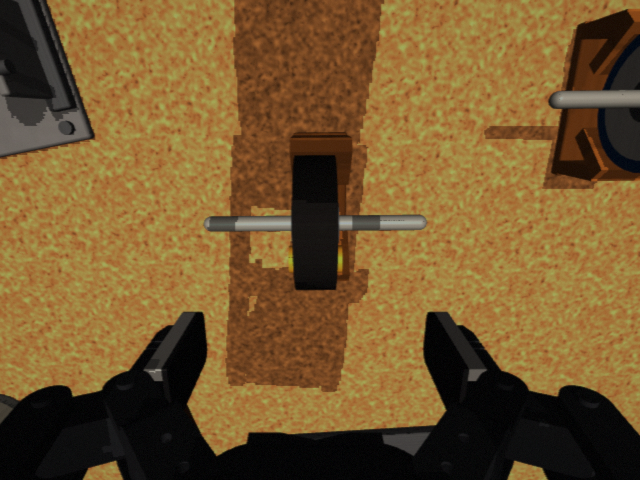

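```bash
python3 - <<'E'
from h import *
d=pickle.load(open("pics/wrist1.pkl","rb"))
a=onz(d,205,224,88);b=onz(d,427,222,88);print(a,b,(a+b)/2,np.linalg.norm(a-b))
E
```

```text
[553.81516432 -70.4476817   88.        ] [548.02272708 103.60347239  88.        ] [550.9189457   16.57789535  88.        ] 174.14751382046373
```

The wrist view shows the black wheel centred between the open fingers (tyre columns 293–338, mandrel row 223). Its wheel centre agrees with the top view to about 1 mm.

Call:
send_rows(offset=[[3, 0, -0.05], [4, 0, 0], [3, 0, 0], [1.7, 0, 0], [1, 0, 0]], dr=[[0, 0, 0], [0, 0, 0], [0, 0, 0], [0, 0, 0], [0, 0, 0]], grip=[100, 100, 100, 100, 100])

```text
time: 3.0
tool_pos: [552.1, 17.2, 103.8]
tcp_rot: [176.7, 90.0, 178.2]
ft_force: [-0.3, 0.0, 0.5]
finger_gap: 85.3
```

Call:
send_rows(offset=[[0, 0, 0], [0, 0, 0], [0, 0, 0], [0, 0, 0], [0, 0, 0]], dr=[[0, 0, 0], [0, 0, 0], [0, 0, 0], [0, 0, 0], [0, 0, 0]], grip=[100, 60, 40, 20, 0], force=80)

```text
time: 3.62
tool_pos: [552.6, 17.2, 105.1]
tcp_rot: [-3.3, 89.9, -1.7]
ft_force: [-2.1, 0.6, 6.0]
finger_gap: 29.1
```

Call:
send_rows(offset=[[0, 0, 0], [0, 0, 0], [0, 0, 0], [0, 0, 0], [0, 0, 0]], dr=[[0, 0, 0], [0, 0, 0], [0, 0, 0], [0, 0, 0], [0, 0, 0]], grip=[0, 0, 0, 0, 0])

```text
time: 4.25
tool_pos: [552.6, 17.2, 105.1]
tcp_rot: [-3.0, 89.9, -1.4]
ft_force: [-0.2, 0.1, 6.0]
finger_gap: 28.9
```

```bash
python3 - <<'E'
from h import *
from bench import snapshot
plan([552,17,104],91.5)
for n in["wrist","side"]:
    d=snapshot(n);cv2.imwrite(f"pics/{n}2.png",d["pixels"][:,:,::-1]);pickle.dump(d,open(f"pics/{n}2.pkl","wb"))
crop(d,"pics/sc3.png",240,120,420,290,4)
E
```

```text
t 4.25 pos [552.61  17.21 105.13] R
 [[ 0.   -0.03  1.  ]
 [-0.    1.    0.03]
 [-1.   -0.    0.  ]] F [-0.23  0.11  5.97] gap 28.919519613365924 j [ -3.53   5.7  100.71   0.    73.52 -95.06]
offset cm (cur tool axes): [ 0.11 -0.02 -0.06]
turn [0.03 0.06 0.  ]
turn [-179.97   -0.01    0.1 ]
```

View pics/sc3.png

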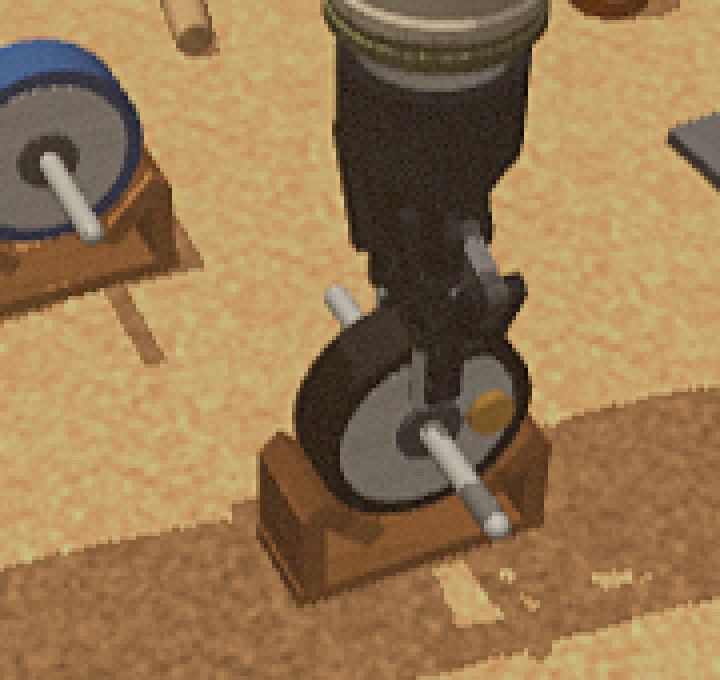

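Call:
send_rows(offset=[[-0.5, 0, 0], [-1.5, 0, 0], [-2.5, 0, 0], [-2.5, 0, 0], [-2, 0, 0]], dr=[[0, 0, 0], [0, 0, 0], [0, 0, 0], [0, 0, 0], [0, 0, 0]], grip=[0, 0, 0, 0, 0])

```text
time: 4.97
tool_pos: [552.3, 17.2, 195.9]
tcp_rot: [-8.0, 90.0, -6.5]
ft_force: [0.7, 0.0, -5.0]
finger_gap: 29.4
```

Call:
send_rows(offset=[[0, 0, 0], [0, 0, 0]], dr=[[0, 0, 0], [0, 0, 0]], grip=[0, 0])

```text
time: 5.22
tool_pos: [551.6, 17.2, 193.3]
tcp_rot: [174.8, 89.9, 176.4]
ft_force: [0.1, 0.9, -5.7]
finger_gap: 29.1
```

```bash
python3 - <<'E'
from h import *
from bench import snapshot
plan([443,-302,195],102.6)
for n in["wrist","side"]:
    d=snapshot(n);cv2.imwrite(f"pics/{n}3.png",d["pixels"][:,:,::-1]);pickle.dump(d,open(f"pics/{n}3.pkl","wb"))
crop(d,"pics/sc4.png",240,60,420,230,4)
E
```

```text
t 5.225 pos [551.57  17.22 193.3 ] R
 [[-0.   -0.03  1.  ]
 [ 0.    1.    0.03]
 [-1.    0.   -0.  ]] F [ 0.06  0.87 -5.66] gap 29.07307959492591 j [ -3.54   1.29  95.75   0.    83.04 -95.06]
offset cm (cur tool axes): [ -0.16 -31.62 -11.7 ]
turn [-11.08  -0.08  -0.02]
turn [168.92  -0.02   0.12]
```

View pics/sc4.png

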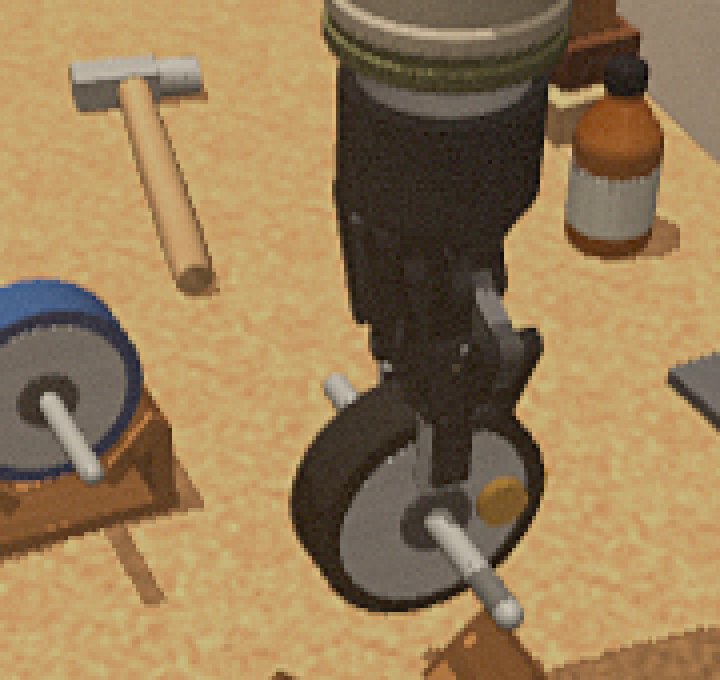

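View pics/wrist3.png

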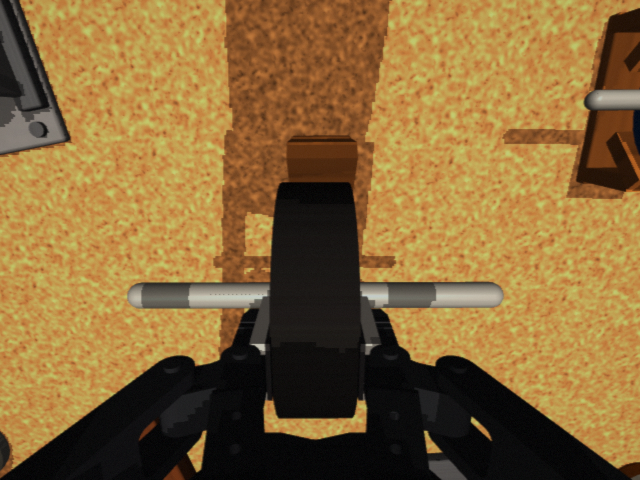

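```bash
python3 - <<'E'
from h import *
s=pickle.load(open("pics/side3.pkl","rb"));w=pickle.load(open("pics/wrist3.pkl","rb"))
g=lambda X,Y:(240+(X+.5)/4-.5,60+(Y+.5)/4-.5)
P=[]
for a,b in [((502,295),g(328,376)),((129,295),g(516,617))]:
    p,e=tri([(s,*b),(w,*a)]);print(p,e);P.append(p)
print((P[0]+P[1])/2,np.linalg.norm(P[0]-P[1]))
E
```

```text
[545.69699413 101.63873365 179.48941157] [np.float64(0.24726082694932663), np.float64(0.24726082694938642)]
[551.93038388 -69.91841596 178.84435015] [np.float64(0.7768495814543548), np.float64(0.776849581454221)]
[548.81368901  15.86015885 179.16688086] 171.67156675921004
```

Call:
send_rows(offset=[[0, -4, -1.5], [0, -4.6, -1.7], [0, -4.6, -1.7], [0, -4.6, -1.7], [0, -4.6, -1.7]], dr=[[0, 0, 0], [0, 0, 0], [0, 0, 0], [0, 0, 0], [0, 0, 0]], grip=[0, 0, 0, 0, 0])

```text
time: 5.95
tool_pos: [473.9, -210.0, 193.2]
tcp_rot: [147.7, 89.9, 149.2]
ft_force: [0.9, -0.9, -5.6]
finger_gap: 28.8
```

Call:
send_rows(offset=[[0, -4.6, -1.7], [0, -4.6, -1.7], [0, 0, 0], [0, 0, 0], [0, 0, 0]], dr=[[0, 0, 0], [0, 0, 0], [-5.5, 0, 0], [-5.5, 0, 0], [0, 0, 0]], grip=[0, 0, 0, 0, 0])

```text
time: 6.58
tool_pos: [443.0, -301.6, 193.1]
tcp_rot: [127.8, 89.9, 140.2]
ft_force: [1.1, 0.7, -5.7]
finger_gap: 28.9
```

Call:
send_rows(offset=[[0, 0, 0], [0, 0, 0]], dr=[[0, 0, 0], [0, 0, 0]], grip=[0, 0])

```text
time: 6.82
tool_pos: [443.6, -301.5, 194.1]
tcp_rot: [128.8, 90.0, 141.3]
ft_force: [0.0, 0.2, -5.3]
finger_gap: 29.3
```

```bash
python3 - <<'E'
from h import *
from bench import snapshot
plan([443,-302,195],102.6)
for n in["wrist","side","top"]:
    d=snapshot(n);cv2.imwrite(f"pics/{n}4.png",d["pixels"][:,:,::-1]);pickle.dump(d,open(f"pics/{n}4.pkl","wb"))
E
```

```text
t 6.825 pos [ 443.62 -301.54  194.06] R
 [[-0.   -0.22  0.98]
 [ 0.    0.98  0.22]
 [-1.    0.   -0.  ]] F [ 0.02  0.15 -5.35] gap 29.262823031290353 j [ -39.68   -1.21   98.17   -0.     83.05 -142.16]
offset cm (cur tool axes): [-0.09 -0.03 -0.07]
turn [-0.12 -0.01 -0.02]
turn [179.88  -0.02   0.02]
```

View pics/side4.png

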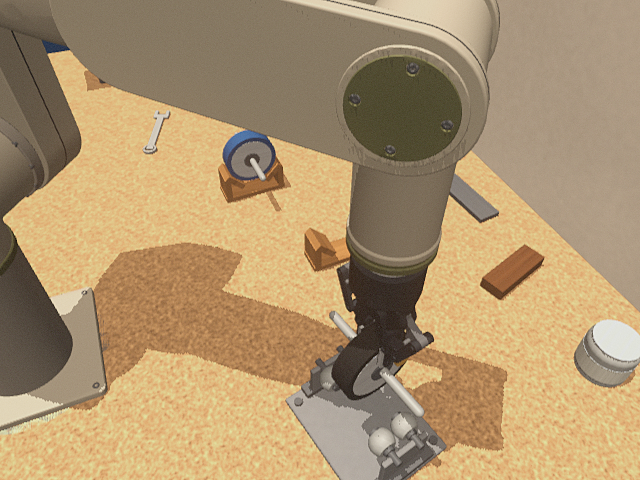

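View pics/wrist4.png

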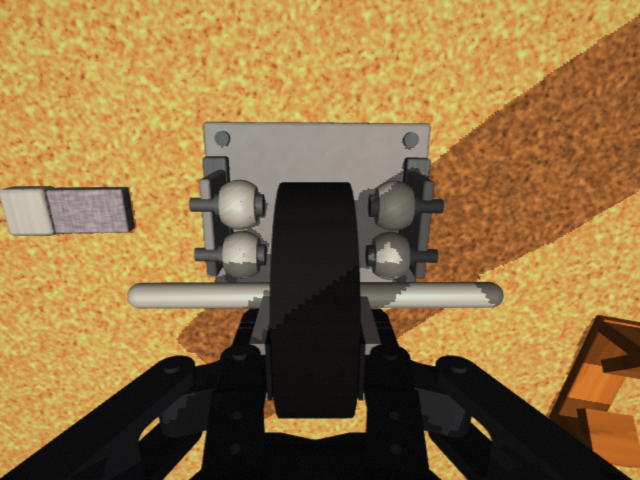

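View pics/top4.png

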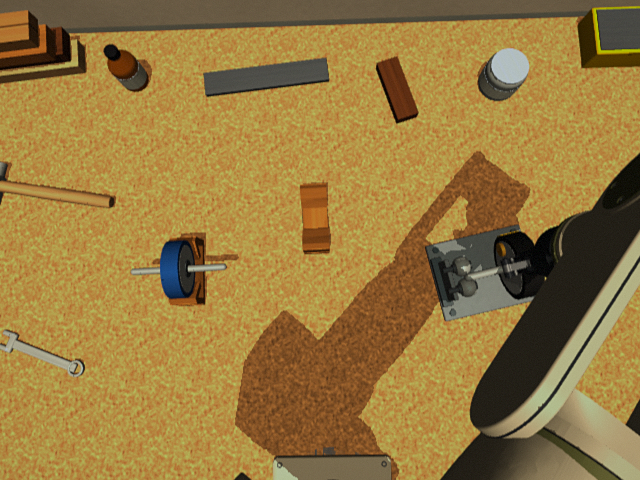

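```bash
python3 - <<'E'
from h import *
np.set_printoptions(precision=1,suppress=True)
s=pickle.load(open("pics/side4.pkl","rb"));w=pickle.load(open("pics/wrist4.pkl","rb"))
crop(w,"pics/wc4.png",180,110,450,320,3); crop(s,"pics/sc5.png",300,290,450,430,5)
R=np.array([onz(w,*p,70) for p in[(395,204),(390,255),(239,204),(243,255)]]);print(R,R.mean(0))
y=(R[0]+R[1]-R[2]-R[3])/2;print(np.linalg.norm(y),np.degrees(np.arctan2(y[1],y[0])))
for z in(175,177,179):
    a=onz(w,503,295,z);b=onz(w,128,295,z);print(z,(a+b)/2,np.linalg.norm(a-b),np.degrees(np.arctan2(*(a-b)[1::-1])))
E
```

```text
[[ 410.5 -250.9   70. ]
 [ 449.  -243.6   70. ]
 [ 434.9 -360.6   70. ]
 [ 473.  -351.6   70. ]] [ 441.8 -301.7   70. ]
111.53111867243523 102.52612424944418
175 [ 442.9 -302.4  175. ] 177.7546119223118 102.5453244128194
177 [ 442.  -302.7  177. ] 175.56866077209162 102.5453244128194
179 [ 441.  -302.9  179. ] 173.38270962187144 102.54532441281938
```

View pics/wc4.png

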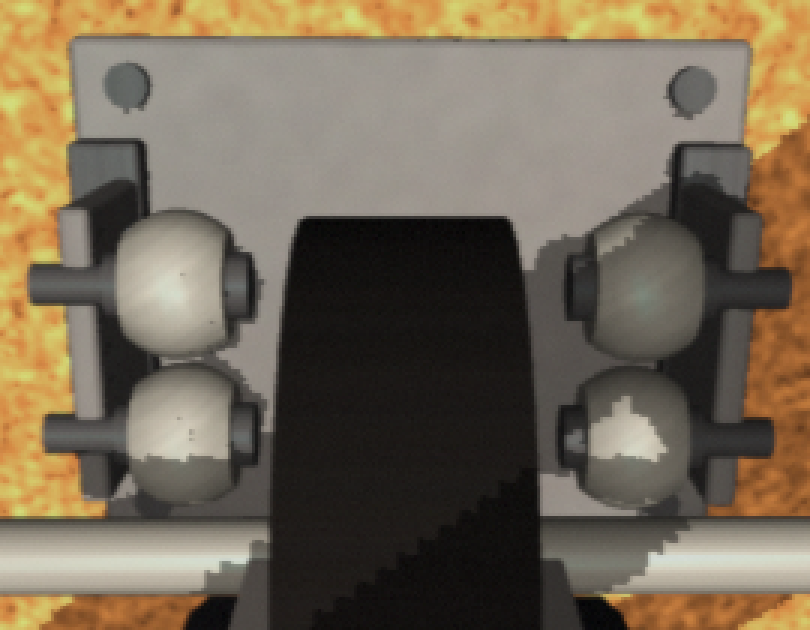

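View pics/sc5.png

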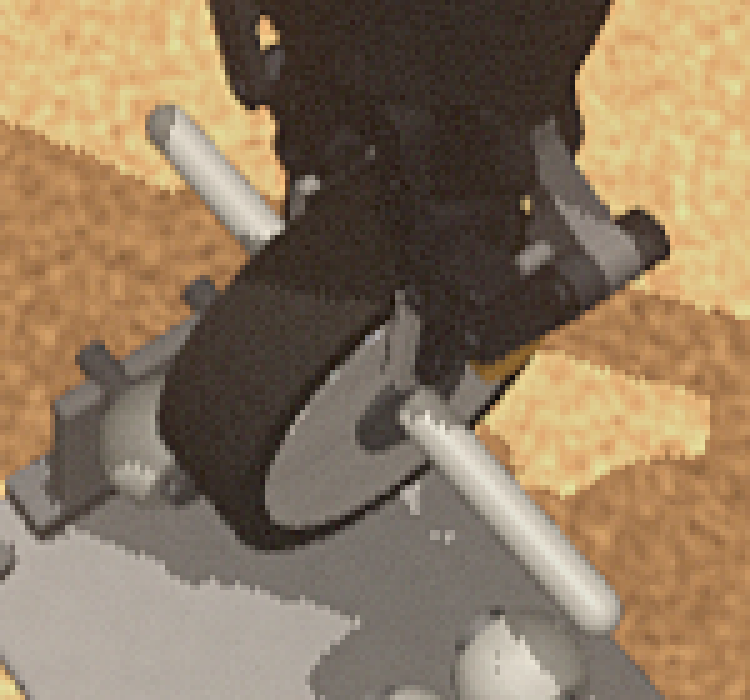

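Call:
send_rows(offset=[[2, 0, 0], [3, 0, 0], [2, 0, 0], [1, 0, 0], [0.5, 0, 0]], dr=[[0, 0, 0], [0, 0, 0], [0, 0, 0], [0, 0, 0], [0, 0, 0]], grip=[0, 0, 0, 0, 0])

```text
time: 7.6
tool_pos: [443.2, -301.5, 108.3]
tcp_rot: [127.1, 89.9, 139.6]
ft_force: [0.1, 0.2, -5.3]
finger_gap: 28.8
```

Call:
send_rows(offset=[[0.2, 0, 0], [0, 0, 0]], dr=[[0, 0, 0], [0, 0, 0]], grip=[0, 0])

```text
time: 7.85
tool_pos: [444.0, -302.1, 108.0]
tcp_rot: [-52.2, 89.9, -39.7]
ft_force: [-0.3, 0.3, -4.6]
finger_gap: 29.2
```

```bash
python3 - <<'E'
from h import *
from bench import snapshot
plan([443,-302,101],102.6)
for n in["side","wrist"]:
    d=snapshot(n);cv2.imwrite(f"pics/{n}5.png",d["pixels"][:,:,::-1]);pickle.dump(d,open(f"pics/{n}5.pkl","wb"))
    if n=="side":crop(d,"pics/sc6.png",280,310,450,470,4)
E
```

```text
t 7.85 pos [ 444.   -302.13  107.97] R
 [[ 0.   -0.22  0.98]
 [-0.    0.98  0.22]
 [-1.   -0.    0.  ]] F [-0.34  0.31 -4.62] gap 29.155119467068516 j [ -39.7     3.12  103.12    0.     73.69 -142.23]
offset cm (cur tool axes): [ 0.7   0.03 -0.1 ]
turn [-0.07  0.04  0.05]
turn [179.93   0.08  -0.07]
```

View pics/sc6.png

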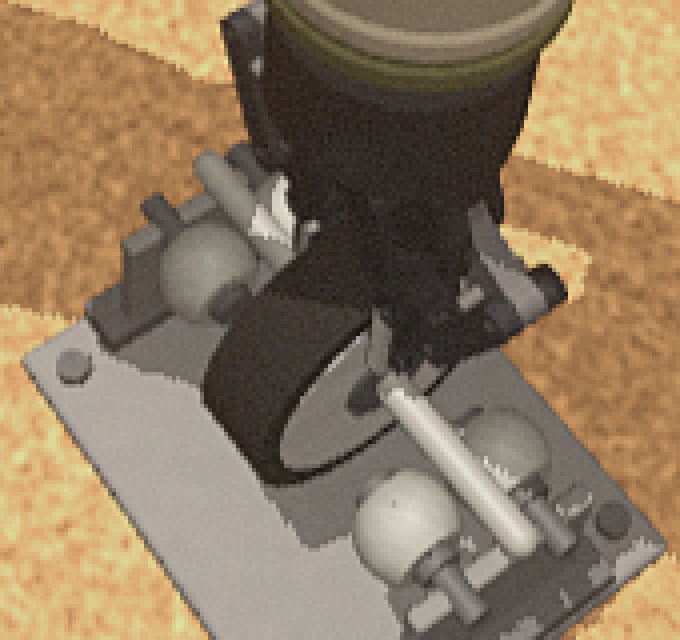

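View pics/wrist5.png

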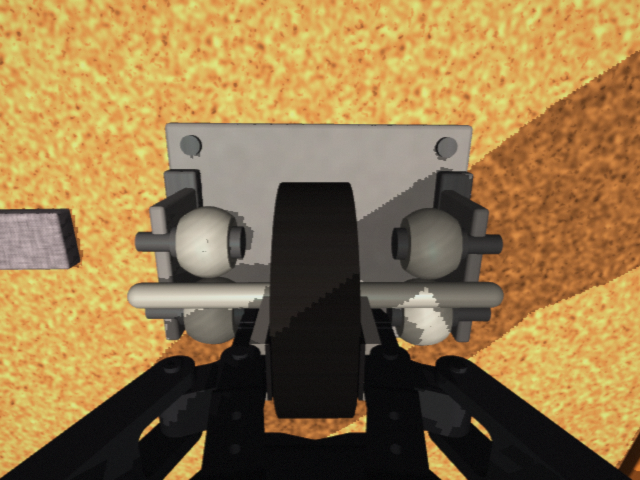

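Call:
send_rows(offset=[[0.2, 0, 0], [0.2, 0, 0], [0, 0, 0]], dr=[[0, 0, 0], [0, 0, 0], [0, 0, 0]], grip=[0, 0, 0])

```text
time: 8.32
tool_pos: [443.7, -301.8, 103.3]
tcp_rot: [-29.9, 90.0, -17.4]
ft_force: [-0.1, 0.1, -6.0]
finger_gap: 29.0
```

Call:
send_rows(offset=[[0.2, 0, 0], [0, 0, 0]], dr=[[0, 0, 0], [0, 0, 0]], grip=[0, 0])

```text
time: 8.57
tool_pos: [444.1, -301.9, 102.0]
tcp_rot: [-23.6, 89.9, -11.1]
ft_force: [0.9, 2.4, 0.9]
finger_gap: 29.1
```

The weight is now on the rollers (vertical force went from −6 N to about +1 N), so I'm releasing.

Call:
send_rows(offset=[[0, 0, 0], [0, 0, 0], [0, 0, 0], [-1, 0, 0], [-3, 0, 0]], dr=[[0, 0, 0], [0, 0, 0], [0, 0, 0], [0, 0, 0], [0, 0, 0]], grip=[100, 100, 100, 100, 100])

```text
time: 9.2
tool_pos: [442.5, -300.9, 140.4]
tcp_rot: [128.1, 89.8, 140.7]
ft_force: [-0.2, 0.3, 0.4]
finger_gap: 85.4
```

Call:
send_rows(offset=[[-5, 0, 0], [-5, 0, 0], [-3, 0, 0], [0, 0, 0], [0, 0, 0]], dr=[[0, 0, 0], [0, 0, 0], [0, 0, 0], [0, 0, 0], [0, 0, 0]], grip=[100, 100, 100, 100, 100])

```text
time: 9.82
tool_pos: [443.4, -301.7, 270.9]
tcp_rot: [132.3, 90.0, 144.9]
ft_force: [0.2, 1.5, -0.2]
finger_gap: 85.5
```

```bash
python3 - <<'E'
from h import *
from bench import snapshot
plan([443,-302,265],102.6)
for n in["side","wrist"]:
    d=snapshot(n);cv2.imwrite(f"pics/{n}6.png",d["pixels"][:,:,::-1]);pickle.dump(d,open(f"pics/{n}6.pkl","wb"))
    if n=="side":crop(d,"pics/sc7.png",280,310,450,470,4)
E
```

```text
t 9.825 pos [ 443.38 -301.65  270.86] R
 [[-0.   -0.22  0.98]
 [ 0.    0.98  0.22]
 [-1.    0.   -0.  ]] F [ 0.24  1.53 -0.2 ] gap 85.53653549814753 j [ -39.71   -3.18   92.08   -0.     91.13 -142.23]
offset cm (cur tool axes): [ 0.59 -0.03 -0.04]
turn [-0.07 -0.02 -0.02]
turn [179.93  -0.03   0.03]
```

View pics/sc7.png

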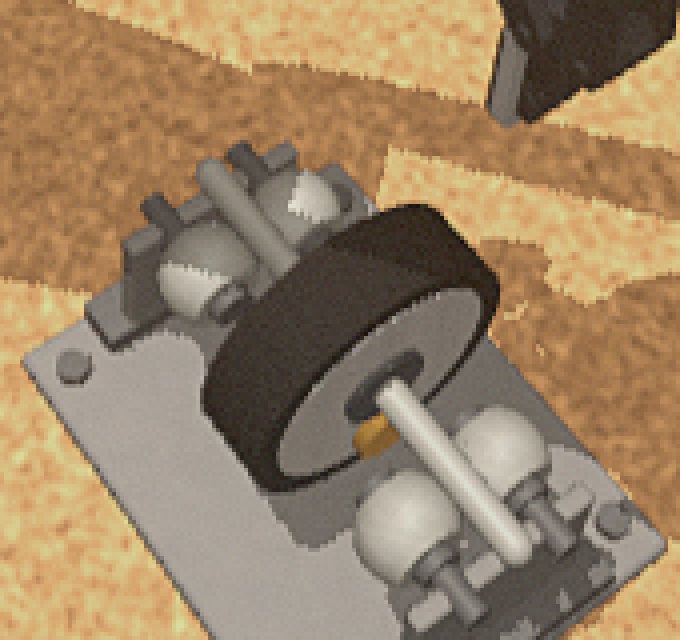

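View pics/wrist6.png

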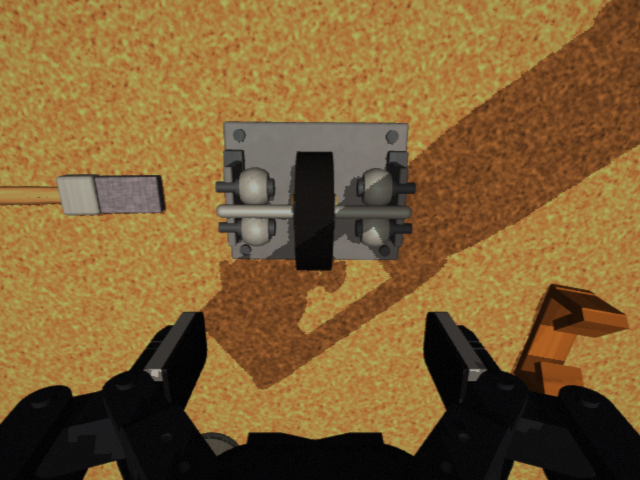

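The mandrel lies on all four rollers and the slug is already below the mandrel. I'll wait for it to settle.

Call:
send_rows(offset=[[0, 0, 0], [0, 0, 0], [0, 0, 0], [0, 0, 0], [0, 0, 0]], dr=[[0, 0, 0], [0, 0, 0], [0, 0, 0], [0, 0, 0], [0, 0, 0]], grip=[100, 100, 100, 100, 100])

```text
time: 10.55
tool_pos: [443.6, -301.8, 271.3]
tcp_rot: [-56.2, 90.0, -43.7]
ft_force: [0.5, 0.3, -0.1]
finger_gap: 85.5
```

Call:
send_rows(offset=[[0, 0, 0], [0, 0, 0], [0, 0, 0], [0, 0, 0], [0, 0, 0]], dr=[[0, 0, 0], [0, 0, 0], [0, 0, 0], [0, 0, 0], [0, 0, 0]], grip=[100, 100, 100, 100, 100])

```text
time: 11.18
tool_pos: [443.6, -301.8, 271.3]
tcp_rot: [-78.5, 90.0, -66.0]
ft_force: [-0.2, -1.1, -0.2]
finger_gap: 86.0
```

Call:
send_rows(offset=[[0, 0, 0], [0, 0, 0], [0, 0, 0], [0, 0, 0], [0, 0, 0]], dr=[[0, 0, 0], [0, 0, 0], [0, 0, 0], [0, 0, 0], [0, 0, 0]], grip=[100, 100, 100, 100, 100])

```text
time: 11.8
tool_pos: [443.6, -301.8, 271.3]
tcp_rot: [-126.8, 90.0, -114.3]
ft_force: [-0.9, 0.9, -0.3]
finger_gap: 85.1
```

Call:
send_rows(offset=[[0, 0, 0], [0, 0, 0], [0, 0, 0], [0, 0, 0], [0, 0, 0]], dr=[[0, 0, 0], [0, 0, 0], [0, 0, 0], [0, 0, 0], [0, 0, 0]], grip=[100, 100, 100, 100, 100])

```text
time: 12.42
tool_pos: [443.6, -301.8, 271.3]
tcp_rot: [131.9, 90.0, 144.5]
ft_force: [-0.1, -0.2, 0.6]
finger_gap: 85.6
```

Call:
send_rows(offset=[[0, 0, 0], [0, 0, 0], [0, 0, 0], [0, 0, 0], [0, 0, 0]], dr=[[0, 0, 0], [0, 0, 0], [0, 0, 0], [0, 0, 0], [0, 0, 0]], grip=[100, 100, 100, 100, 100])

```text
time: 13.05
tool_pos: [443.6, -301.8, 271.3]
tcp_rot: [-78.1, 90.0, -65.6]
ft_force: [-0.5, 0.8, -0.5]
finger_gap: 85.4
```

```bash
python3 - <<'E'
from h import *
from bench import snapshot
d1=snapshot("side");
for i in range(6):snapshot("top")
d=snapshot("side");w=snapshot("wrist")
crop(d,"pics/sc8.png",280,310,450,470,4);pickle.dump(d,open("pics/side8.pkl","wb"))
cv2.imwrite("pics/side8.png",d["pixels"][:,:,::-1]);cv2.imwrite("pics/wrist8.png",w["pixels"][:,:,::-1])
def slug(d):
    h=cv2.cvtColor(d["pixels"],cv2.COLOR_RGB2HSV)[390:430,350:395]
    m=cv2.inRange(h,(14,140,60),(32,255,255));n,l,st,c=cv2.connectedComponentsWithStats(m)
    k=1+st[1:,4].argmax();return c[k]+[350,390],st[k]
print(slug(pickle.load(open("pics/side6.pkl","rb"))),slug(d1),slug(d))
c=np.array([442.5,-302,85]);a=np.radians(12.6);ex=np.array([np.cos(a),np.sin(a),0]);ey=np.array([-np.sin(a),np.cos(a),0])
for ang in(-30,-15,0,15,30):
    q=np.radians(ang);dirn=np.sin(q)*ex-np.cos(q)*np.array([0,0,1]);print(ang,proj(d,c+30*dirn-21*ey), "hub",proj(d,c-18*ey))
E
```

```text
(array([373.30666667, 418.4       ]), array([18, 23, 12, 11, 75], dtype=int32)) (array([373.38961039, 418.46753247]), array([18, 23, 12, 11, 77], dtype=int32)) (array([373.37662338, 418.48051948]), array([18, 23, 12, 11, 77], dtype=int32))
-30 [366.96693431 423.36107666] hub [375.80639904 406.41734339]
-15 [370.9786651  421.35150738] hub [375.80639904 406.41734339]
0 [375.35339007 418.49734347] hub [375.80639904 406.41734339]
15 [379.81337761 414.98988629] hub [375.80639904 406.41734339]
30 [384.08391085 411.05137591] hub [375.80639904 406.41734339]
```

View pics/sc8.png

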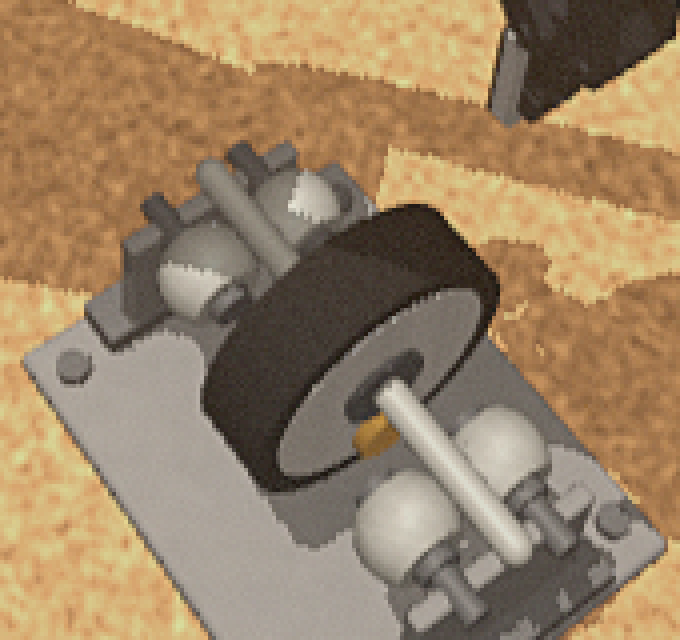

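```bash
python3 - <<'E'
from h import *
d=pickle.load(open("pics/side8.pkl","rb"))
c=np.array([442.5,-302,85]);a=np.radians(12.6);ex=np.array([np.cos(a),np.sin(a),0]);ey=np.array([-np.sin(a),np.cos(a),0]);ez=np.array([0,0,1])
print("mandrel near end pred",proj(d,c-87*ey))
for ang in(-20,-10,0,10,20):
    q=np.radians(ang);o=c+30*(np.sin(q)*ex-np.cos(q)*ez)
    P=np.array([proj(d,o+11*(np.cos(t)*ex+np.sin(t)*ez)-y*ey) for t in np.linspace(0,6.28,60) for y in(15,21)])
    print(ang,"left %.1f bottom %.1f"%(P[:,0].min(),P[:,1].max()))
h=cv2.cvtColor(d["pixels"],cv2.COLOR_RGB2HSV)[405:430,360:390]
m=cv2.inRange(h,(14,140,60),(32,255,255))
for i,r in enumerate(m):print(405+i,"".join("#" if v else "." for v in r))
E
```

```text
mandrel near end pred [411.29758651 449.13720311]
-20 left 360.4 bottom 428.0
-10 left 363.3 bottom 426.3
0 left 366.2 bottom 424.3
10 left 369.2 bottom 422.0
20 left 372.2 bottom 419.5
405 ..............................
406 ..............................
407 ..............................
408 ..............................
409 ..............................
410 ..............................
411 ..............................
412 ..............................
413 ...............#..............
414 .............###..............
415 ...........######.............
416 ..........########............
417 ..........#########...........
418 .........###########..........
419 .........###########..........
420 ........###########...........
421 .........########.............
422 ..........#####...............
423 ..........###.#...............
424 ..............................
425 ..............................
426 ..............................
427 ..............................
428 ..............................
429 ..............................
```

```bash
python3 - <<'E'
from h import *
from bench import workorder,snapshot
import numpy as np
t0=pickle.load(open("pics/top0.pkl","rb"))["pixels"];t=snapshot("top")["pixels"]
for im in(t0,t):
    m=cv2.inRange(cv2.cvtColor(im,cv2.COLOR_RGB2HSV),(100,120,40),(125,255,255))[200:320,100:250];print(cv2.moments(m,True)["m00"],[cv2.moments(m,True)[k]/cv2.moments(m,True)["m00"] for k in("m10","m01")])
print(workorder.hand_in())
E
```

```text
964.0 [70.40248962655602, 69.76867219917013]
970.0 [70.44226804123711, 69.79896907216495]
the job is handed in; nothing more can be done
None
```

The black-tyred wheel is on the balancing stand with the brass slug at the bottom, and the job is handed in at about 13.6 s of the 45 s allowed. I gripped it across its faces above the hub, lifted it out, turned it about 11° to line up with the stand, and lowered it between the roller pairs. I opened the fingers once the rollers carried its weight, with the slug still out to the side, then lifted clear.

What the last checks showed:
- **Turning:** the wheel turned by itself. The slug's position in the side view was the same about 1 s, 4 s and 4.5 s after release, so it is at rest.
- **Slug angle:** measured against the expected outline in the side view, it is about 3–4° off straight down. Part of the slug was hidden behind the mandrel, so I would trust this to within a few degrees; the limit is 15°.
- **Seating:** the mandrel lies on all four rollers. The hub is within about 1 pixel of where it should be for the measured seat. While still gripped, the mandrel's direction matched the stand's to within 0.1°.
- **Blue wheel:** it has not moved; in the top view it shifted by less than 0.1 pixel.
- **Robot:** the open gripper is about 130 mm above the wheel and touching nothing.

No checks failed. The one disagreement is that the top and side cameras differed by about 2 mm on the stand's position, which is within the stated calibration.

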